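# Empty the liner take-up of the tube labeller and lock its cover

### The arm

A 6-joint arm with a two-finger parallel gripper is mounted at the origin on a cart in front of the work surface, level with it; the furniture and walls round the work are solid. World frame = base frame: x ahead of the robot, y to its left, z up, the work surface at z = 0. Lengths are in m, angles in degrees, forces in N, time in s.
With the tool pointing down it reaches from about 0.35 to 0.975 m from the base axis. Payload 4.9 kg.
Tool frame: the origin (TCP) lies midway between the tips of the shut fingers; the grasp point (between the pads) lies 19 mm behind it; z points along the fingers, y is the line along which they close (so a half turn about z gives the same grasp; the last joint's range is limited). The gripper opens to 85 mm and grips with 20 to 120 N. Pads are 22 mm wide; open, the fingers measure 114 mm over their backs; the gripper's body (76 mm by 85 mm) begins 54 mm behind the grasp point. The pads swing forward as they close: fully open they stand 13 mm farther back than shut.
Start: joints at [-77.521, 3.019, 92.412, -0, 84.569, -6.818], TCP at [0.207, -0.59, 0.231] pointing down, gripper open.
Joint ranges: [-172.51, 172.51], [-57.92, 126.97], [3.15, 148.05], [-58.71, 238.71], [5.1, 150.11], [-179.66, 179.66]. Speed limits (degrees/s): [147.25, 147.25, 180, 180, 180, 180].

### API

Orientations are given as [roll, pitch, yaw] about the fixed x, y, z axes, in that order (R = Rz(yaw) Ry(pitch) Rx(roll)).
In Python, from cell import status, get_image, ctrl gives the robot as it stands.
- The arm moves only by the tool apply_moves, never from a script. Its argument "moves" is a list of rows, each a list of 2 entries, a list of its own where there are three numbers: the shift along the tool's x, y, z in cm, then the turn, a rotation vector about the tool's x, y, z in units of 5 degrees (1.0 is 5 degrees). In form: [[[dx, dy, dz], [wx, wy, wz]], ...]. A call has 1 to 12 rows; each row is the pose to reach, as a shift and turn from the pose commanded when the call began, along the tool's axes at that moment; what a row does not reach only later rows make up. A row lasts 1/12 s, in which the tool goes at most 41.7 mm and 7.16 degrees, less where a joint would pass 70% of its speed; a pose out of reach is approached as far as the arm can. A call with a gripper value outside its range is refused whole. "jaw" is the finger opening in cm, from 0 to 8.54, set as the call begins (left out, the last holds). The fingers move at their own pace and stop on an object; "force" is the grip in N (left out, the last holds). Time passes only in rows, so rows that repeat a pose let the fingers close. It gives the time, the measured TCP pose, the force, the opening and the grip force at its end, in the units of the state.
- status.sense(): the state, without advancing time (a new reading comes with each control period).
- get_image(name): name is "side" or "top" or "wrist"; returns a dict with "frame" (384x512x3 uint8, red, green, blue), "fx", "fy", "cx", "cy" (pixels), "k1" (the pictures are not rectified: a ray, as slopes to the right and down, at radius r is drawn at 1 + k1 r^2 times it, then the intrinsics apply), "xyz" and "rotation" of the camera in the world; the wrist camera has in their place "hand_eye" (4x4, takes a point from camera to tool coordinates, whose origin is the TCP and whose axes are the flange's). Camera axes: x right, y down, z forward; pixel columns grow to the right and rows downward; lengths in m; the calibration is good to about 2 mm. A picture is of the moment at which its call begins: read the wrist's pose just before it. There is no depth.
- ctrl.close_job(): hands the job in; it is judged then, once.
The state is a dict: "clock": time; "joints": joint angles; "dq": joint speeds; "joint_efforts": joint torques, N m; "position": TCP position; "tcp_rot": TCP orientation; "wrist_force": force on the tool from outside, world axes, zero at the start; "moment": the same for the moment, N m; "grip_width": finger opening in m; "gripper_force": force on a finger pad.
Only numpy, scipy, OpenCV 4.12 (cv2) and the standard library are available. Lean on these libraries where they do the work, as an engineer would, in place of code of your own. Each camera call takes 0.05 s, during which the arm holds its last target. There are 200 camera calls.

### The job

The take-up spindles of the open tube labeller are full of waste liner: slide every wound roll up off its spindle and put it inside the clear tub. Then swing the labeller's cover shut and fasten both of its orange quarter-turn studs (line the wing up with the white slot marks, push it right in, turn it a quarter turn clockwise until it locks, let go). Only when both studs are locked press the green reset button fully; leave the vials standing.

Things in the scene. Friction and masses are not known exactly. Their poses are not given: they have to be found in the camera images.
- labeller: tube labeller, fixed; white box 200 (x) by 280 (y) mm, walls 100 high, with a grey control wing 60 wide on its left. Origin: on the worktop under the white box's centre; x to its rear, y to its left. Open well x -56..84, y +-128, floor at z 40; three upright spindles 14 thick, tops at z 94, at x 14, y -85, 0, 85, each on a disc with its top at z 44; thin guide posts near the rear wall
- liner_roll_a: wound waste-liner roll, cream, 50 mm outside, 22 mm bore, 42 mm high, 80 g, standing on the right-hand spindle; origin: centre of its underside, z along its bore. Absent in some starts
- liner_roll_b: the same kind of roll on the middle spindle; origin: centre of its underside, z along its bore. Absent in some starts
- liner_roll_c: the same kind of roll on the left-hand spindle; origin: centre of its underside, z along its bore. Absent in some starts
- waste_tub: clear plastic open tub, loose, 0.25 kg, 113 mm (x) by 171 mm (y), inside 106 by 160 mm, walls 58 mm high, floor 2 mm thick; origin: centre of its underside. The three rolls fit standing side by side along its y, 53 mm apart
- cover (a joint): hinged cover, rad: 0 = shut, about 1.55 to 1.8 at the start (standing up at the rear). Hinge line along the labeller's y. Stays where it is left above about 1.1; lower it sinks shut by its own weight. 192 mm from hinge to free edge, 280 wide; clear panel 6 mm thick, with a dark bar 8 mm thick and 52 wide along the free edge, which carries the studs
- cover_hinge (a point): middle of the hinge line, at the underside of the cover, 101 mm above the worktop; axes turn with the cover: when shut x points to the rear, z up; the cover extends along -x from here. Standing open its edge is 0.3 m above the worktop: keep the gripper clear of it
- cover_pad (a point): point on the middle of the cover's clear panel, on its outer (upper when shut) face, 125 mm from the hinge: a good place to push it shut
- stud_left_wing (a point): top centre of the orange wing of the left-hand (+y) stud on the cover's front bar; x lies along the wing, z is the stud's axis, outward. Wing 38 mm long, 10 mm thick, 18 mm high, on a black flange 42 mm across whose top is 18 mm below this point; when the cover is shut and the stud out this point is 144 mm above the worktop
- stud_left_push (a joint): how far the left stud is pushed in, m: 0 = out, 0.010 = stop; spring 2.5 to 12.5 N. With the cover shut and turn within about 0.2 of 0 its cross pin passes the catch's slot; pushed 0.009 or more it can turn beneath the catch; let go at turn 1.57 it rises to about 0.006 and is locked: it can neither rise nor turn back unless pushed in again
- stud_left_turn (a joint): turn of the left stud, rad, growing clockwise seen from above: 0 = wing front to back, in line with the white slot marks; 1.57 = wing along the cover's edge, locked position (stops at -0.5 and 1.65). Turns easily when out; starts a little off 0
- stud_right_wing (a point): the same point of the right-hand (-y) stud, x along the wing
- stud_right_push (a joint): how far the right stud is pushed in, m, as for the left one
- stud_right_turn (a joint): turn of the right stud, rad, as for the left one
- reset_button (a joint): green reset button, m: 0 = out, 0.006 = fully down, about 5 N, springs back
- reset_button_top (a point): top centre of the green button (24 mm across, in a black collar) on the control wing, 118 mm above the worktop
- vial_0: small reagent vial with blue cap, 25 mm thick, 48 mm high, standing on the worktop; leave standing
- vial_1: small reagent vial with pink cap, same size; leave standing
- vial_2: small reagent vial with green cap, same size; leave standing
Not all that is in view belongs to the job. What is shaped like the liner_roll_b but purple or red is not meant. What is shaped like the liner_roll_a but yellow is not meant.

How it is judged (in metres and radians):
On the way, in this order (a step that is already met when the one before it is completed fails the run):
1. the cover is shut and both studs are pushed in, turned and locked (value of joint cover below 0.035 rad and value of joint stud_left_push between 0.0045 and 0.0088 m and value of joint each of stud_left_turn, stud_right_turn above 1.3 rad and value of joint stud_right_push between 0.0045 and 0.0088 m), for 0.3 s.
2. the green reset button is pressed down (value of joint reset_button above 0.0045 m), for 0.05 s.
At the end, for the whole second after the job is handed in: Every roll rests inside the tub (origin within the walls, under 60 mm over its underside); tub flat on the worktop; cover under 0.035 rad; both studs let go and locked: turn over 1.3 rad, pushed in 4.5 to 8.8 mm; reset button pressed over 4.5 mm after that, and out again (under 2 mm) (all of step 1 and x of liner_roll_a in the frame of waste_tub between -0.055 and 0.053 m and y of liner_roll_a in the frame of waste_tub between -0.082 and 0.082 m and z of liner_roll_a in the frame of waste_tub between -0.005 and 0.06 m and linear speed of each of liner_roll_a, liner_roll_b, liner_roll_c below 0.03 m/s and x of liner_roll_b in the frame of waste_tub between -0.055 and 0.053 m and y of liner_roll_b in the frame of waste_tub between -0.082 and 0.082 m and z of liner_roll_b in the frame of waste_tub between -0.005 and 0.06 m and x of liner_roll_c in the frame of waste_tub between -0.055 and 0.053 m and y of liner_roll_c in the frame of waste_tub between -0.082 and 0.082 m and z of liner_roll_c in the frame of waste_tub between -0.005 and 0.06 m and angle between waste_tub's own z axis and vertical below 0.1 rad and height (world z) of waste_tub below 0.01 m and value of joint reset_button below 0.002 m); the robot touches nothing.
It fails at once if a vial is knocked over (angle between any of vial_0, vial_1, vial_2's own z axis and vertical above 0.7 rad).
It fails at once if the reset button is pressed while a stud is not turned to its locked position (value of joint reset_button above 0.0045 m and value of joint any of stud_left_turn, stud_right_turn below 1.2 rad).
Of liner_roll_a, liner_roll_b, liner_roll_c only 2 to 3 are there at a start; the rules pass over those that are not, and their reading is None.
At some moment in a run one of waste_tub may be knocked a few centimetres aside while the robot is not near it.
Once in a run the grip may slacken for a moment while it holds something.
It also fails if it takes over 210 s, if anything falls off the work surface, if the arm or the gripper's body presses on something with over 40 N, if the wrist force passes 120 N, or if a joint passes its speed limit or range.

## Working session

There is one attempt and no reset: what is moved stays moved. The work goes in short steps, Python scripts to look and compute and a tool call to move; the robot and the scene stay as the last step left them, time stands still between calls to the robot, and variables do not carry over. Pictures are saved under pics/ and viewed, at most 14 in all, crops included, and the job is handed in when it is done.

Besides the shell and the picture viewer there is one more tool, called by a JSON object that holds its "name" and its "arguments". apply_moves: Moves the arm, as the interface text tells. Its arguments: {"type":"object","properties":{"moves":{"type":"array"},"jaw":{"type":"number"},"force":{"type":"number"}},"required":["moves"]}

```bash
ls; mkdir -p pics; cat > h.py <<'E'
import numpy as np, cv2
from cell import status, get_image, ctrl
from scipy.spatial.transform import Rotation as R
def shot(name,fn=None):
    s=status.sense(); im=get_image(name)
    if fn: cv2.imwrite('pics/'+fn, cv2.cvtColor(im['frame'],cv2.COLOR_RGB2BGR))
    if name=='wrist':
        Rt=R.from_euler('xyz',s['tcp_rot'],degrees=True).as_matrix(); H=np.array(im['hand_eye'])
        im['C']=Rt@H[:3,3]+np.array(s['position']); im['R']=Rt@H[:3,:3]
    else:
        im['C']=np.array(im['xyz']); im['R']=np.array(im['rotation'])
    return im
def ray(im,u,v):
    d=np.array([(u-im['cx'])/im['fx'],(v-im['cy'])/im['fy']]); p=d.copy()
    for _ in range(20): p=d/(1+im['k1']*(p@p))
    return im['R']@np.array([p[0],p[1],1.])
def onz(im,u,v,z):
    r=ray(im,u,v); return im['C']+r*(z-im['C'][2])/r[2]
def proj(im,P):
    c=im['R'].T@(np.array(P)-im['C']); p=c[:2]/c[2]; p=p*(1+im['k1']*(p@p))
    return p*[im['fx'],im['fy']]+[im['cx'],im['cy']]
def tri(a,pa,b,pb):
    A=[];B=[]
    for im,p in((a,pa),(b,pb)):
        d=ray(im,*p); d/=np.linalg.norm(d); M=np.eye(3)-np.outer(d,d); A.append(M);B.append(M@im['C'])
    return np.linalg.solve(sum(A),sum(B))
def shift(P,rpy=None):
    """shift (cm, tool axes) from present pose to world TCP point P, turn in 5deg units"""
    s=status.sense(); Rt=R.from_euler('xyz',s['tcp_rot'],degrees=True)
    d=Rt.inv().apply(np.array(P)-s['position'])*100
    w=None if rpy is None else np.degrees((Rt.inv()*R.from_euler('xyz',rpy,degrees=True)).as_rotvec())/5
    return np.round(d,2), None if w is None else np.round(w,2)
E
python3 - <<'E'
from h import *
print(status.sense())
for n in('top','side'):
    im=shot(n,n+'0.png'); print(n,im['C'],im['R'],im['fx'],im['fy'],im['cx'],im['cy'],im['k1'])
E
```

```text
pics
{'clock': 0.0, 'joints': array([-7.75214786e+01,  3.05806148e+00,  9.24912146e+01, -8.14388094e-04,
        8.45693141e+01, -6.81593113e+00]), 'dq': array([-0.00026785, -0.05793189,  0.06948479,  0.13884661,  0.0555205 ,
        0.0256094 ]), 'joint_efforts': array([-2.14913111e-03, -3.93693817e+01, -3.70172596e+01, -2.97317974e-04,
        7.26090831e-03, -2.20269447e-05]), 'position': array([ 0.20639952, -0.58927933,  0.23006349]), 'tcp_rot': array([-1.79882152e+02, -1.32694310e-02,  1.92945168e+01]), 'wrist_force': array([0.97660164, 0.26954608, 0.56881192]), 'moment': array([-0.00489339, -0.00335013,  0.03035602]), 'gripper_force': 0.0, 'grip_width': 0.08549495076395618}
top [0.40563171 0.02617236 1.20793958] [-170.24642143    0.29991359  -91.17682535] 394.9002024438595 394.9002024438595 255.76955104703393 192.64052222796056 -0.11631460025306452
side [ 0.58444435 -0.79700625  0.71641213] [-126.8506377     1.03315569   -0.65986773] 390.9071610441896 390.9071610441896 255.22995761272838 192.61112950305258 -0.05117343601282908
```

```bash
sed -i "s/im\['R'\]=np.array(im\['rotation'\])/im['R']=R.from_euler('xyz',im['rotation'],degrees=True).as_matrix()/" h.py
```

```text
(no output)
```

View pics/top0.png

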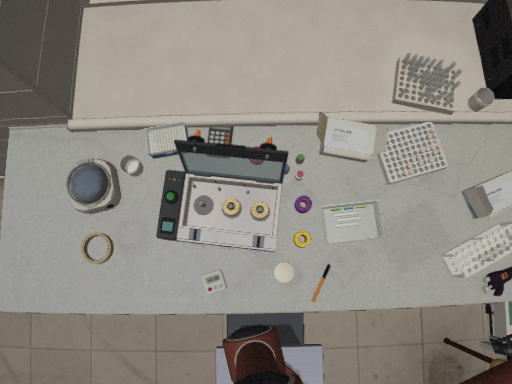

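View pics/side0.png

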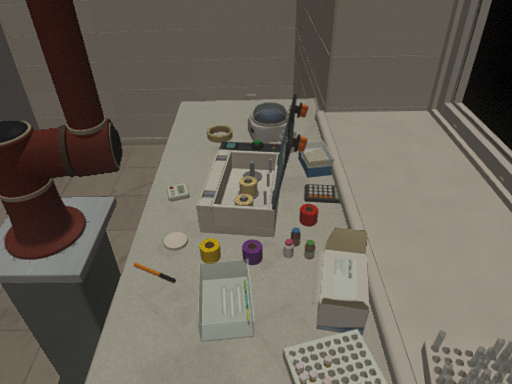

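```bash
python3 - <<'E'
import cv2,numpy as np
a=cv2.imread('pics/top0.png');b=cv2.imread('pics/side0.png')
c=cv2.resize(a[130:260,150:310],None,fx=4.4,fy=4.4,interpolation=2)
cv2.imwrite('pics/c1.png',c)
d=cv2.resize(b[255:345,190:260],(420,540),interpolation=2); e=cv2.resize(a[190:250,315:390],(375,300),interpolation=2)
o=np.zeros((540,795,3),np.uint8);o[:,:420]=d;o[:300,420:795]=e
cv2.imwrite('pics/c2.png',o)
E
```

```text
(no output)
```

View pics/c1.png

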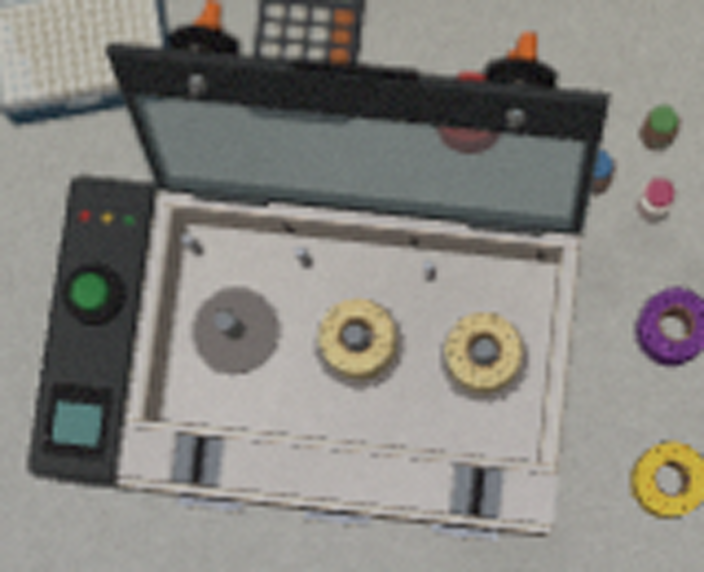

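View pics/c2.png

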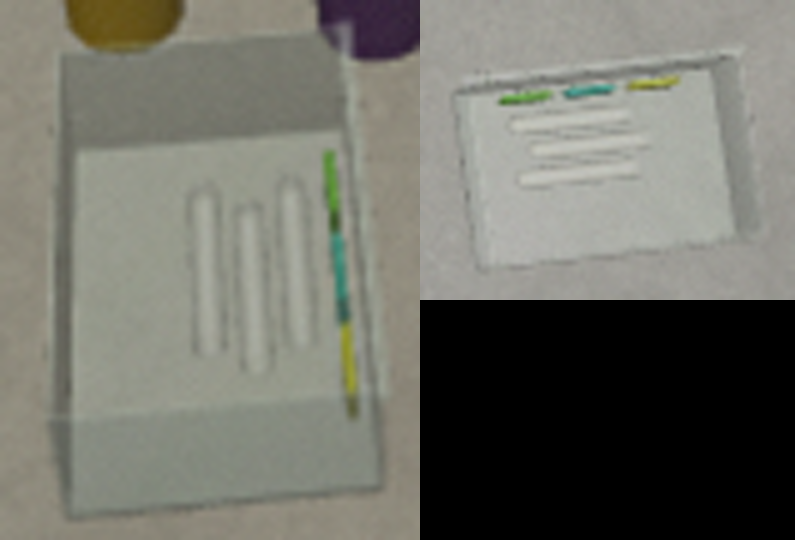

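```bash
python3 - <<'E'
from h import *
im=shot('top')
L=onz(im,202.5,203.9,.094);M=onz(im,231.1,205.7,.094);Rr=onz(im,260.2,208.9,.094)
print(L,M,Rr,np.linalg.norm(L-Rr))
d=L-Rr; print('yaw',np.degrees(np.arctan2(d[1],d[0]))-90)
print('button',onz(im,170.2,195.9,.118))
for p in [(322,208.4),(379,200.4),(327.4,243.6),(382,237.6)]: print('tub rim',onz(im,*p,.058),onz(im,*p,0))
for n,p,z in [('green',(300.2,158.5),.048),('pink',(299.8,173.7),.048),('blue',(287,167),.048),('purple',(303.4,204),.042),('yellow',(302.6,239),.042),('lidTopL',(175,142),.3),('lidTopR',(288,152),.3)]: print(n,onz(im,*p,z))
si=shot('side')
# side image tub: crop scale 6, offset 190,255
for p in [(62,52),(350,25),(380,395),(50,420)]: print('side rim',onz(si,190+p[0]/6,255+p[1]/6,.058))
for p in [(70,518),(382,488)]: print('side base',onz(si,190+p[0]/6,255+p[1]/6,0.))
E
```

```text
[0.56782854 0.18087736 0.094     ] [0.56096238 0.09910395 0.094     ] [0.55003901 0.01644152 0.094     ] 0.16539532327677317
yaw -6.174542691115306
button [0.58892323 0.26907788 0.118     ]
tub rim [ 0.55217158 -0.16572178  0.058     ] [ 0.55956267 -0.17540042  0.        ]
tub rim [ 0.57211521 -0.33784253  0.058     ] [ 0.58051221 -0.35620251  0.        ]
tub rim [ 0.44877827 -0.1767862   0.058     ] [ 0.45095447 -0.18702291  0.        ]
tub rim [ 0.46169006 -0.33924167  0.058     ] [ 0.4645175  -0.35767221  0.        ]
green [ 0.70718674 -0.1086384   0.048     ]
pink [ 0.66007416 -0.10548191  0.048     ]
blue [ 0.68154865 -0.06765048  0.048     ]
purple [ 0.56869747 -0.11325907  0.042     ]
yellow [ 0.46471913 -0.10684462  0.042     ]
lidTopL [0.68948828 0.21939518 0.3       ]
lidTopR [ 0.65819698 -0.05094794  0.3       ]
side rim [ 0.4548128  -0.18317098  0.058     ]
side rim [ 0.56395082 -0.17214518  0.058     ]
side rim [ 0.5741406  -0.33751861  0.058     ]
side rim [ 0.46680298 -0.34477376  0.058     ]
side base [ 0.46721282 -0.34392113  0.        ]
side base [ 0.57362921 -0.33448057  0.        ]
```

```bash
python3 - <<'E'
from h import *
print(shift([.53,.04,.27],[180,0,83.8]))
E
```

```text
(array([ 51.34, -48.73,  -3.88]), array([-1.00e-02, -1.00e-02, -1.29e+01]))
```

{"name": "apply_moves", "arguments": {"moves": [[[0,0,-4],[0,0,0]],[[51.3,-48.7,-4],[0,0,-12.9]],[[51.3,-48.7,-4],[0,0,-12.9]],[[51.3,-48.7,-4],[0,0,-12.9]],[[51.3,-48.7,-4],[0,0,-12.9]],[[51.3,-48.7,-4],[0,0,-12.9]],[[51.3,-48.7,-4],[0,0,-12.9]],[[51.3,-48.7,-4],[0,0,-12.9]],[[51.3,-48.7,-4],[0,0,-12.9]],[[51.3,-48.7,-4],[0,0,-12.9]],[[51.3,-48.7,-4],[0,0,-12.9]],[[51.3,-48.7,-4],[0,0,-12.9]]], "jaw": 7, "force": 60}}

```text
clock: 1.2
position: [0.4163, -0.1802, 0.2713]
tcp_rot: [180.0, 0.0, 83.8]
wrist_force: [0.4, -1.2, 0.0]
grip_width: 0.0702
gripper_force: 0.0
```

```bash
python3 - <<'E'
from h import *
print(shift([.53,.04,.27],[180,0,83.8]))
E
```

```text
(array([23.13,  8.92,  0.13]), array([ 0.01,  0.  , -0.  ]))
```

{"name": "apply_moves", "arguments": {"moves": [[[23.1,8.9,0],[0,0,0]],[[23.1,8.9,0],[0,0,0]],[[23.1,8.9,0],[0,0,0]],[[23.1,8.9,0],[0,0,0]],[[23.1,8.9,0],[0,0,0]],[[23.1,8.9,0],[0,0,0]],[[23.1,8.9,0],[0,0,0]],[[23.1,8.9,0],[0,0,0]],[[23.1,8.9,0],[0,0,0]]]}}

```text
clock: 1.95
position: [0.5292, 0.0378, 0.271]
tcp_rot: [-180.0, 0.0, 83.8]
wrist_force: [0.0, -0.3, 0.7]
grip_width: 0.0699
gripper_force: 0.0
```

```bash
python3 - <<'E'
from h import *
im=shot('wrist','w1.png')
print(im['C'],status.sense()['position'],im['hand_eye'])
for n,P in [('M',[.560,.099,.094]),('R',[.551,.0145,.094])]: print(n,proj(im,P))
E
```

```text
[0.53923882 0.11840403 0.41444369] [0.52910484 0.03724213 0.27109319] [[-1.03043647e-03 -9.48674064e-01 -3.16253788e-01  8.11076196e-02]
 [ 9.99999371e-01 -8.37431436e-04 -7.46192916e-04  1.22760908e-03]
 [ 4.43053002e-04 -3.16254358e-01  9.48674330e-01 -1.43524992e-01]
 [ 0.00000000e+00  0.00000000e+00  0.00000000e+00  1.00000000e+00]]
M [276.97418566 109.07148795]
R [275.51156736 185.54950398]
```

View pics/w1.png

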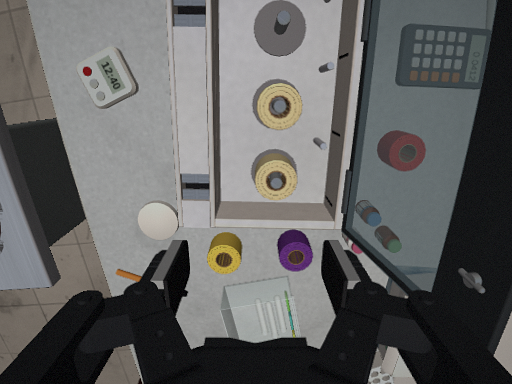

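```bash
python3 - <<'E'
from h import *
im=shot('wrist')
fr=cv2.cvtColor(im['frame'],cv2.COLOR_RGB2HSV)
L=onz(im,284,16,.094);M=onz(im,279,105,.094);Rr=onz(im,277,182.5,.094)
print(L,M,Rr); d=L-Rr; print(np.linalg.norm(d),np.degrees(np.arctan2(d[1],d[0]))-90)
# roll tops z .086 via yellow mask
for (u,v) in [(279.5,104),(276.5,177)]: print(onz(im,u,v,.086))
d/=np.linalg.norm(d)
y=np.degrees(np.arctan2(d[1],d[0]))-7+7
for P in (Rr,M): print(shift([P[0],P[1],.14],[180,0,83.8]),shift([P[0],P[1],.058],[180,0,83.8]))
E
```

```text
[0.57501652 0.18672322 0.094     ] [0.5625712  0.10231201 0.094     ] [0.55297406 0.0172988  0.094     ]
0.17085228495301155 -7.412660597826985
[0.56378298 0.10291413 0.086     ]
[0.55331807 0.0215225  0.086     ]
(array([-1.68,  2.59, 13.12]), array([-0.  ,  0.  , -0.02])) (array([-1.68,  2.59, 21.32]), array([-0.  ,  0.  , -0.02]))
(array([ 6.88,  2.61, 13.12]), array([-0.  ,  0.  , -0.02])) (array([ 6.88,  2.61, 21.32]), array([-0.  ,  0.  , -0.02]))
```

{"name": "apply_moves", "arguments": {"moves": [[[-1.5,2.6,10],[0,0,0.1]],[[-1.5,2.6,13],[0,0,0.1]],[[-1.5,2.6,13],[0,0,0.1]],[[-1.5,2.6,13],[0,0,0.1]],[[-1.5,2.6,15.5],[0,0,0.1]],[[-1.5,2.6,18],[0,0,0.1]],[[-1.5,2.6,20],[0,0,0.1]],[[-1.5,2.6,21.5],[0,0,0.1]],[[-1.5,2.6,22.1],[0,0,0.1]],[[-1.5,2.6,22.1],[0,0,0.1]]]}}

```text
clock: 2.88
position: [0.5529, 0.0195, 0.05]
tcp_rot: [-179.9, 0.0, 83.2]
wrist_force: [0.4, -0.3, 0.0]
grip_width: 0.0698
gripper_force: 0.0
```

{"name": "apply_moves", "arguments": {"moves": [[[0,0,0],[0,0,0]],[[0,0,0],[0,0,0]],[[0,0,0],[0,0,0]],[[0,0,0],[0,0,0]],[[0,0,0],[0,0,0]],[[0,0,0],[0,0,0]]], "jaw": 3.5, "force": 50}}

```text
clock: 3.38
position: [0.5552, 0.0197, 0.0528]
tcp_rot: [179.8, 0.0, 83.3]
wrist_force: [-2.1, -1.5, 6.9]
grip_width: 0.0495
gripper_force: 52.4
```

{"name": "apply_moves", "arguments": {"moves": [[[0,0,-2],[0,0,0]],[[0,0,-5],[0,0,0]],[[0,0,-8],[0,0,0]],[[0,0,-11],[0,0,0]],[[0,0,-13],[0,0,0]],[[0,0,-14],[0,0,0]],[[0,0,-14],[0,0,0]]]}}

```text
clock: 3.97
position: [0.5555, 0.0201, 0.194]
tcp_rot: [179.6, -0.0, 83.3]
wrist_force: [1.0, -0.3, -0.4]
grip_width: 0.0497
gripper_force: 52.1
```

```bash
python3 - <<'E'
from h import *
si=shot('side','s1.png'); a=shot('top','t1.png')
b0=cv2.imread('pics/side0.png');b=cv2.imread('pics/s1.png')
d=np.abs(b0.astype(int)-b).sum(2); print('tub diff side',(d[255:345,190:260]>60).sum())
print(status.sense()['grip_width'])
Rz=R.from_euler('z',4.5,degrees=True); T=np.array([.515,-.26,0])
for yy in (-.04,.04):
    P=T+Rz.apply([0,yy,0]); print(P, shift([P[0],P[1],.18],[180,0,94.5]), shift([P[0],P[1],.014],[180,0,94.5]))
E
```

```text
tub diff side 0
0.0494152511703453
[ 0.51813836 -0.29987669  0.        ] (array([-32.2 ,   0.25,   0.95]), array([-0.01, -0.  , -2.24])) (array([-32.2 ,   0.26,  17.55]), array([-0.01, -0.  , -2.24]))
[ 0.51186164 -0.22012331  0.        ] (array([-24.35,  -1.3 ,   0.95]), array([-0.01, -0.  , -2.24])) (array([-24.35,  -1.29,  17.55]), array([-0.01, -0.  , -2.24]))
```

{"name": "apply_moves", "arguments": {"moves": [[[-32.2,0.2,0],[0,0,-2.2]],[[-32.2,0.2,0],[0,0,-2.2]],[[-32.2,0.2,0],[0,0,-2.2]],[[-32.2,0.2,0],[0,0,-2.2]],[[-32.2,0.2,0],[0,0,-2.2]],[[-32.2,0.2,0],[0,0,-2.2]],[[-32.2,0.2,0],[0,0,-2.2]],[[-32.2,0.2,0],[0,0,-2.2]],[[-32.2,0.2,0],[0,0,-2.2]],[[-32.2,0.2,2],[0,0,-2.2]],[[-32.2,0.2,4],[0,0,-2.2]],[[-32.2,0.2,4],[0,0,-2.2]]]}}

```text
clock: 5.07
position: [0.5145, -0.2973, 0.1428]
tcp_rot: [-179.5, -0.5, 94.3]
wrist_force: [-0.1, -0.3, -1.7]
grip_width: 0.0498
gripper_force: 52.1
```

```bash
python3 - <<'E'
from h import *
im=shot('wrist','w2.png')
print(status.sense()['grip_width'],shift([.518,-.3,.014],[180,0,94.5]))
si=shot('side','s2.png')
E
```

```text
0.049266435010892014 (array([-0.33,  0.33, 13.1 ]), array([-0.08, -0.08, -0.04]))
```

View pics/s2.png

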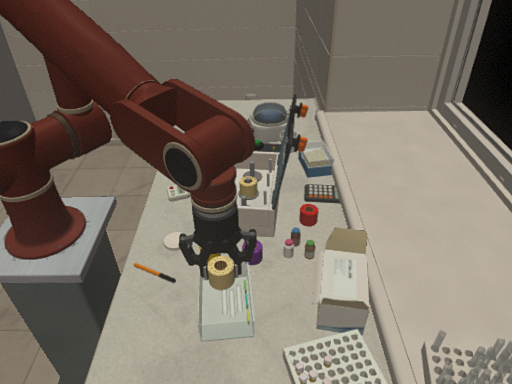

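{"name": "apply_moves", "arguments": {"moves": [[[-0.2,0.2,3],[0,0,0]],[[-0.2,0.2,6],[0,0,0]],[[-0.2,0.2,9],[0,0,0]],[[-0.2,0.2,11],[0,0,0]],[[-0.2,0.2,12.2],[0,0,0]],[[-0.2,0.2,12.8],[0,0,0]],[[-0.2,0.2,12.9],[0,0,0]],[[-0.2,0.2,12.9],[0,0,0]]]}}

```text
clock: 5.83
position: [0.5211, -0.3022, 0.0226]
tcp_rot: [179.9, 0.1, 94.3]
wrist_force: [0.8, 0.5, 0.5]
grip_width: 0.0496
gripper_force: 52.1
```

{"name": "apply_moves", "arguments": {"moves": [[[0,0,0],[0,0,0]],[[0,0,0],[0,0,0]],[[0,0,0],[0,0,0]],[[0,0,0],[0,0,0]],[[0,0,-2],[0,0,0]],[[0,0,-5],[0,0,0]],[[0,0,-9],[0,0,0]],[[0,0,-13],[0,0,0]],[[0,0,-16],[0,0,0]],[[0,0,-18],[0,0,0]],[[0,0,-18],[0,0,0]]], "jaw": 5.9}}

```text
clock: 6.75
position: [0.5229, -0.3038, 0.2089]
tcp_rot: [179.5, 0.5, 94.3]
wrist_force: [0.4, -0.4, 0.0]
grip_width: 0.0592
gripper_force: 0.0
```

```bash
python3 - <<'E'
from h import *
print(shift([.562,.102,.19],[180,0,83]))
E
```

```text
(array([40.18,  6.93,  1.63]), array([0.11, 0.08, 2.26]))
```

{"name": "apply_moves", "arguments": {"moves": [[[40.2,6.9,0],[0,0,2.25]],[[40.2,6.9,0],[0,0,2.25]],[[40.2,6.9,0],[0,0,2.25]],[[40.2,6.9,0],[0,0,2.25]],[[40.2,6.9,0],[0,0,2.25]],[[40.2,6.9,0],[0,0,2.25]],[[40.2,6.9,0],[0,0,2.25]],[[40.2,6.9,0],[0,0,2.25]],[[40.2,6.9,0],[0,0,2.25]],[[40.2,6.9,0],[0,0,2.25]],[[40.2,6.9,0],[0,0,2.25]],[[40.2,6.9,0],[0,0,2.25]]], "jaw": 7}}

```text
clock: 7.75
position: [0.5582, 0.1059, 0.2001]
tcp_rot: [-179.9, 0.0, 83.2]
wrist_force: [-0.5, -1.0, 0.2]
grip_width: 0.0699
gripper_force: 0.0
```

```bash
python3 - <<'E'
from h import *
shot('side','s3.png'); shot('wrist','w3.png')
print(shift([.562,.102,.054],[180,0,83]))
E
```

```text
(array([-0.13,  0.4 , 14.64]), array([-0.02,  0.01,  0.01]))
```

View pics/s3.png

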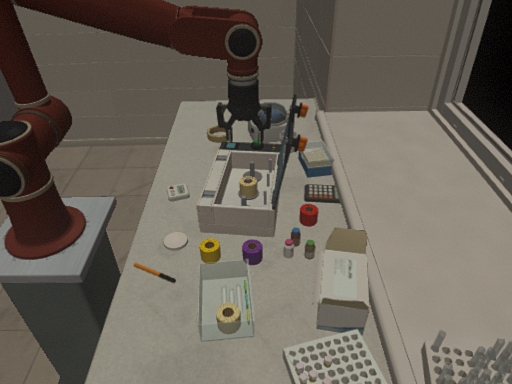

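{"name": "apply_moves", "arguments": {"moves": [[[-0.1,0.4,3],[0,0,0]],[[-0.1,0.4,6],[0,0,0]],[[-0.1,0.4,9],[0,0,0]],[[-0.1,0.4,11.5],[0,0,0]],[[-0.1,0.4,13.5],[0,0,0]],[[-0.1,0.4,14.4],[0,0,0]],[[-0.1,0.4,14.6],[0,0,0]],[[-0.1,0.4,14.6],[0,0,0]]]}}

```text
clock: 8.52
position: [0.5627, 0.1019, 0.0551]
tcp_rot: [-180.0, 0.0, 83.0]
wrist_force: [0.3, 0.0, 0.1]
grip_width: 0.0701
gripper_force: 0.0
```

{"name": "apply_moves", "arguments": {"moves": [[[0,0,0],[0,0,0]],[[0,0,0],[0,0,0]],[[0,0,0],[0,0,0]],[[0,0,0],[0,0,0]],[[0,0,0],[0,0,0]],[[0,0,-2],[0,0,0]],[[0,0,-5],[0,0,0]],[[0,0,-8],[0,0,0]],[[0,0,-11],[0,0,0]],[[0,0,-13],[0,0,0]],[[0,0,-14],[0,0,0]],[[0,0,-14],[0,0,0]]], "jaw": 3.5}}

```text
clock: 9.52
position: [0.5642, 0.103, 0.1985]
tcp_rot: [179.7, -0.1, 83.1]
wrist_force: [-0.1, 0.4, -0.9]
grip_width: 0.0478
gripper_force: 52.0
```

```bash
python3 - <<'E'
from h import *
print(status.sense()['grip_width'],shift([.512,-.220,.16],[180,0,94.5]))
E
```

```text
0.047798613210520466 (array([-32.7 ,  -1.3 ,   3.81]), array([ 0.06, -0.  , -2.29]))
```

{"name": "apply_moves", "arguments": {"moves": [[[-32.7,-1.3,0],[0,0,-2.3]],[[-32.7,-1.3,0],[0,0,-2.3]],[[-32.7,-1.3,0],[0,0,-2.3]],[[-32.7,-1.3,0],[0,0,-2.3]],[[-32.7,-1.3,0],[0,0,-2.3]],[[-32.7,-1.3,0],[0,0,-2.3]],[[-32.7,-1.3,0],[0,0,-2.3]],[[-32.7,-1.3,0],[0,0,-2.3]],[[-32.7,-1.3,2],[0,0,-2.3]],[[-32.7,-1.3,4],[0,0,-2.3]],[[-32.7,-1.3,4],[0,0,-2.3]],[[-32.7,-1.3,4],[0,0,-2.3]]]}}

```text
clock: 10.52
position: [0.5083, -0.2191, 0.1518]
tcp_rot: [-179.7, -0.2, 94.5]
wrist_force: [0.7, -0.1, -0.4]
grip_width: 0.0481
gripper_force: 51.9
```

```bash
python3 - <<'E'
from h import *
shot('side','s4.png')
print(status.sense()['grip_width'],shift([.512,-.220,.018],[180,0,94.5]))
b=cv2.imread('pics/s3.png');c=cv2.imread('pics/s4.png')
d=np.abs(b.astype(int)-c).sum(2); print((d[290:345,190:260]>60).sum())
cv2.imwrite('pics/s4c.png',cv2.resize(c[210:350,170:290],None,fx=4,fy=4,interpolation=2))
E
```

```text
0.047826345146352124 (array([-0.1 ,  0.28, 13.58]), array([-0.03, -0.02,  0.01]))
2591
```

View pics/s4c.png

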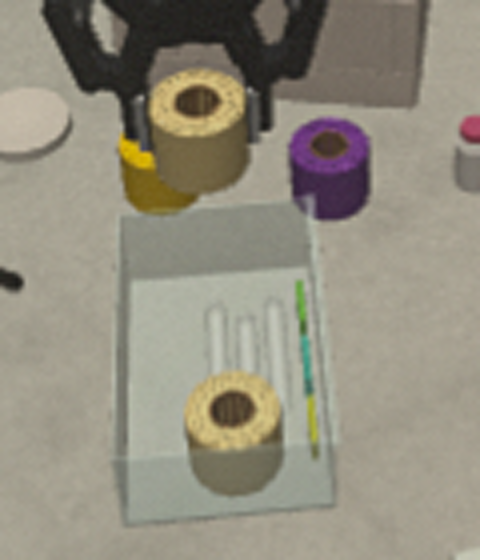

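{"name": "apply_moves", "arguments": {"moves": [[[-0.1,0.2,3],[0,0,0]],[[-0.1,0.2,6],[0,0,0]],[[-0.1,0.2,9],[0,0,0]],[[-0.1,0.2,11.5],[0,0,0]],[[-0.1,0.2,12.8],[0,0,0]],[[-0.1,0.2,13.3],[0,0,0]],[[-0.1,0.2,13.5],[0,0,0]],[[-0.1,0.2,13.5],[0,0,0]]]}}

```text
clock: 11.23
position: [0.5135, -0.2215, 0.0217]
tcp_rot: [179.9, 0.1, 94.6]
wrist_force: [0.5, 0.4, -0.5]
grip_width: 0.0481
gripper_force: 52.0
```

{"name": "apply_moves", "arguments": {"moves": [[[0,0,0],[0,0,0]],[[0,0,0],[0,0,0]],[[0,0,0],[0,0,0]],[[0,0,0],[0,0,0]],[[0,0,-2],[0,0,0]],[[0,0,-5],[0,0,0]],[[0,0,-9],[0,0,0]],[[0,0,-13],[0,0,0]],[[0,0,-17],[0,0,0]],[[0,0,-21],[0,0,0]],[[0,0,-25],[0,0,0]],[[0,0,-28],[0,0,0]]], "jaw": 5.9}}

```text
clock: 12.23
position: [0.5128, -0.2214, 0.3052]
tcp_rot: [179.8, 0.2, 94.5]
wrist_force: [0.4, -0.2, 0.8]
grip_width: 0.0589
gripper_force: 0.0
```

```bash
python3 - <<'E'
from h import *
shot('side','s5.png')
c=cv2.imread('pics/s5.png')
cv2.imwrite('pics/s5c.png',cv2.resize(c[80:350,160:340],None,fx=2.2,fy=2.2,interpolation=2))
import math
# labeller origin, axes
yaw=math.radians(-7); M=np.array([.562,.102]); ax=np.array([math.cos(yaw),math.sin(yaw)]); ay=np.array([-ax[1],ax[0]])
O=M-.014*ax; print('O',O)
a=shot('top'); 
for (u,v) in [(175,142),(288,152)]: pass
print('front edge if shut hinge', O+.096*ax)
# orange stud centroids in top and side
s=shot('side')
for im in(a,s):
    h=cv2.cvtColor(im['frame'],cv2.COLOR_RGB2HSV); m=cv2.inRange(h,(5,150,120),(15,255,255))
    n,l,st,ce=cv2.connectedComponentsWithStats(m); print([(st[i].tolist(),ce[i].round(1).tolist()) for i in range(1,n) if st[i,4]>12])
E
```

```text
O [0.54810435 0.10370617]
front edge if shut hinge [0.64338878 0.09200671]
[([195, 130, 5, 6, 21], [197.4, 133.1]), ([266, 138, 6, 6, 23], [269.2, 140.4]), ([502, 272, 6, 7, 18], [504.0, 275.8]), ([312, 278, 12, 24, 56], [317.4, 289.7])]
[([300, 137, 7, 4, 19], [303.1, 138.3]), ([137, 265, 23, 10, 47], [148.6, 269.9])]
```

View pics/s5c.png

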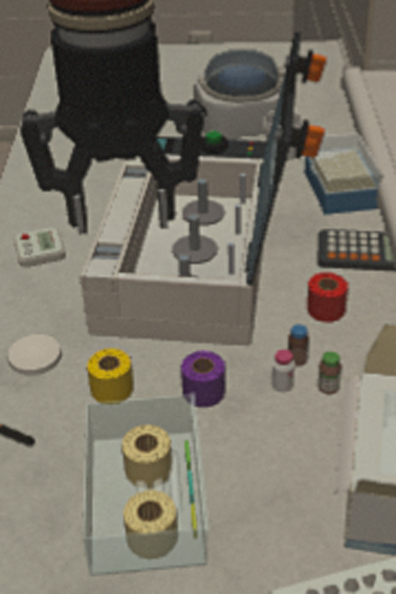

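```bash
python3 - <<'E'
from h import *
for P in ([.735,.081,.40],[.735,.081,.24],[.570,.101,.24]): print(shift(P,[180,0,83]))
E
```

```text
(array([28.39, 24.52, -9.45]), array([0.08, 0.05, 2.31]))
(array([28.47, 24.41,  6.55]), array([0.08, 0.05, 2.31]))
(array([31.77,  8.13,  6.42]), array([0.08, 0.05, 2.31]))
```

{"name": "apply_moves", "arguments": {"moves": [[[0,0,-4],[0,0,0]],[[0,0,-8],[0,0,0]],[[28.4,24.5,-9.4],[0,0,2.3]],[[28.4,24.5,-9.4],[0,0,2.3]],[[28.4,24.5,-9.4],[0,0,2.3]],[[28.4,24.5,-9.4],[0,0,2.3]],[[28.4,24.5,-9.4],[0,0,2.3]],[[28.4,24.5,-9.4],[0,0,2.3]],[[28.4,24.5,-9.4],[0,0,2.3]],[[28.4,24.5,-9.4],[0,0,2.3]],[[28.4,24.5,-9.4],[0,0,2.3]],[[28.4,24.5,-9.4],[0,0,2.3]]], "jaw": 0}}

```text
clock: 13.38
position: [0.7358, 0.0873, 0.3893]
tcp_rot: [-179.7, -0.1, 83.4]
wrist_force: [0.1, 0.1, -1.0]
grip_width: -0.0002
gripper_force: 0.0
```

```bash
python3 - <<'E'
from h import *
for P in ([.735,.081,.40],[.735,.081,.24],[.570,.101,.24]): print(shift(P,[180,0,83]))
E
```

```text
(array([-0.64, -0.01, -1.07]), array([-0.06, -0.02,  0.08]))
(array([-0.67,  0.07, 14.93]), array([-0.06, -0.02,  0.08]))
(array([ -0.58, -16.55,  15.01]), array([-0.06, -0.02,  0.08]))
```

{"name": "apply_moves", "arguments": {"moves": [[[-0.6,0.2,3],[0,0,0]],[[-0.6,0.2,6],[0,0,0]],[[-0.6,0.2,9],[0,0,0]],[[-0.6,0.2,12],[0,0,0]],[[-0.6,0.2,14],[0,0,0]],[[-0.6,0.2,14.9],[0,0,0]],[[-0.6,-1,14.9],[0,0,0]],[[-0.6,-2,14.9],[0,0,0]],[[-0.6,-3,14.9],[0,0,0]],[[-0.6,-4,14.9],[0,0,0]]]}}

```text
clock: 14.22
position: [0.6942, 0.0801, 0.2468]
tcp_rot: [179.8, -0.0, 83.0]
wrist_force: [3.0, 0.1, 6.8]
grip_width: -0.0
gripper_force: 3.2
```

{"name": "apply_moves", "arguments": {"moves": [[[0,-1,0],[0,0,0]],[[0,-2,0],[0,0,0]],[[0,-3,0],[0,0,0]],[[0,-4,0],[0,0,0]],[[0,-5,0],[0,0,0]],[[0,-6,0],[0,0,0]]]}}

```text
clock: 14.72
position: [0.6344, 0.0878, 0.2473]
tcp_rot: [179.8, -0.1, 83.0]
wrist_force: [0.6, 1.0, 1.5]
grip_width: -0.0001
gripper_force: 0.7
```

{"name": "apply_moves", "arguments": {"moves": [[[0,-1,0],[0,0,0]],[[0,-2,0],[0,0,0]],[[0,-3,0],[0,0,0]],[[0,-4,0],[0,0,0]],[[0,-5,0],[0,0,0]],[[0,-6,0],[0,0,0]],[[0,-7,0],[0,0,0]],[[0,-8,0],[0,0,0]],[[0,-9,0],[0,0,0]],[[0,-9,0],[0,0,0]],[[0,-9,0],[0,0,0]],[[0,-9,0],[0,0,0]]]}}

```text
clock: 15.72
position: [0.5449, 0.0985, 0.2455]
tcp_rot: [180.0, -0.0, 83.0]
wrist_force: [-0.2, -0.1, -0.5]
grip_width: -0.0004
gripper_force: 0.0
```

```bash
python3 - <<'E'
from h import *
shot('side','s6.png'); shot('wrist','w6.png')
o=np.hstack([cv2.imread('pics/s6.png')[60:260,140:400],cv2.resize(cv2.imread('pics/w6.png'),(267,200))])
cv2.imwrite('pics/s6c.png',cv2.resize(o,(790,300)))
E
```

```text
(no output)
```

View pics/s6c.png

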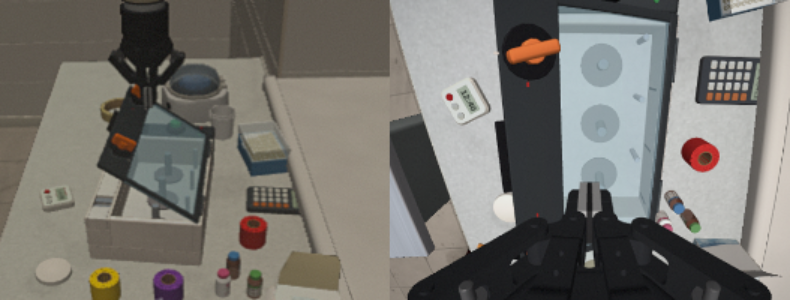

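{"name": "apply_moves", "arguments": {"moves": [[[0,-2,-1],[0,0,0]],[[0,-2,-2],[0,0,0]],[[0,-2,-3],[0,0,0]],[[0,-4,-3],[0,0,0]],[[0,-6,-3],[0,0,0]],[[0,-8,-3],[0,0,0]],[[0,-8,-3],[0,0,0]],[[0,-8,-3],[0,0,0]],[[0,-8,-3],[0,0,0]],[[0,-8,-3],[0,0,0]],[[0,-8,-3],[0,0,0]],[[0,-8,-3],[0,0,0]]]}}

```text
clock: 16.82
position: [0.4658, 0.1081, 0.2752]
tcp_rot: [-180.0, 0.0, 83.0]
wrist_force: [1.0, -0.1, 0.5]
grip_width: 0.0002
gripper_force: 0.0
```

{"name": "apply_moves", "arguments": {"moves": [[[0,0,0],[0,0,0]],[[0,0,0],[0,0,0]],[[0,0,0],[0,0,0]],[[0,0,0],[0,0,0]],[[0,0,0],[0,0,0]],[[0,0,0],[0,0,0]],[[0,0,0],[0,0,0]],[[0,0,0],[0,0,0]],[[-5,0,0],[0,0,0]],[[-8,0,0],[0,0,0]],[[-8,0,0],[0,0,0]],[[-8,0,0],[0,0,0]]]}}

```text
clock: 17.82
position: [0.4555, 0.0274, 0.2754]
tcp_rot: [180.0, -0.0, 82.8]
wrist_force: [0.5, -0.4, -0.1]
grip_width: 0.0
gripper_force: 0.0
```

```bash
python3 - <<'E'
from h import *
im=shot('wrist','w7.png')
a=shot('side','s7.png');t=shot('top','t7.png')
for i,z in((im,.144),(t,.144),(a,.144)):
    h=cv2.cvtColor(i['frame'],cv2.COLOR_RGB2HSV); m=cv2.inRange(h,(5,150,110),(17,255,255))
    n,l,st,ce=cv2.connectedComponentsWithStats(m)
    for k in range(1,n):
        if st[k,4]>25: 
            pts=np.argwhere(l==k)[:,::-1].astype(np.float32); print(ce[k].round(1),st[k,4],onz(i,*ce[k],z).round(4),np.round(cv2.minAreaRect(pts),1) if 0 else cv2.minAreaRect(pts))
E
```

```text
[464.  59.] 59 [0.6567 0.1159 0.144 ] ((464.0, 59.0), (8.0, 6.0), 90.0)
[474.1  59.7] 57 [0.6665 0.1145 0.144 ] ((474.0, 59.5), (9.0, 6.0), 90.0)
[484.2  60. ] 58 [0.6763 0.1135 0.144 ] ((484.0, 60.0), (8.0, 6.0), 90.0)
[494.   60.5] 57 [0.6861 0.1123 0.144 ] ((494.0, 60.5), (9.0, 6.0), 90.0)
[503.9  61. ] 54 [0.696  0.1112 0.144 ] ((504.0, 61.0), (8.0, 6.0), 90.0)
[258.8 179.1] 522 [0.4602 0.0272 0.144 ] ((259.0, 179.0), (18.0, 38.0), 90.0)
[184.2 269.4] 250 [ 0.3667 -0.0647  0.144 ] ((183.8440399169922, 269.35321044921875), (47.41240310668945, 5.363827228546143), 16.699243545532227)
[192. 233.] 64 [0.4816 0.2023 0.144 ] ((192.0, 233.0), (12.0, 6.0), 90.0)
[317.5 289.5] 59 [ 0.325 -0.13   0.144] ((317.59588623046875, 289.0890197753906), (2.4828176498413086, 25.49026107788086), 24.443954467773438)
[220.5 146.1] 43 [0.4842 0.1964 0.144 ] ((220.6461639404297, 146.66925048828125), (4.713320255279541, 11.287160873413086), 82.87498474121094)
[206.9 181.3] 56 [0.4603 0.0193 0.144 ] ((207.14999389648438, 182.04998779296875), (5.798276424407959, 14.142135620117188), 81.8698959350586)
[146.3 268.8] 82 [ 0.3666 -0.2746  0.144 ] ((146.34866333007812, 268.8699035644531), (26.546371459960938, 3.0290632247924805), 22.2490234375)
```

View pics/w7.png

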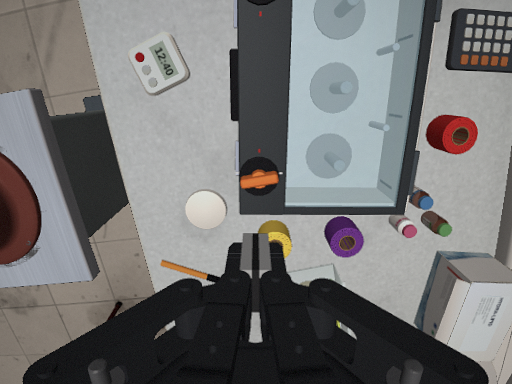

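```bash
python3 - <<'E'
from h import *
print(shift([.460,.026,.21],[180,0,172.8]))
E
```

```text
(array([-0.28,  0.47,  6.54]), array([  0.  ,  -0.  , -17.94]))
```

{"name": "apply_moves", "arguments": {"moves": [[[-0.2,0.5,0],[0,0,-4]],[[-0.2,0.5,0],[0,0,-17.95]],[[-0.2,0.5,0],[0,0,-17.95]],[[-0.2,0.5,0],[0,0,-17.95]],[[-0.2,0.5,0],[0,0,-17.95]],[[-0.2,0.5,0],[0,0,-17.95]],[[-0.2,0.5,2],[0,0,-17.95]],[[-0.2,0.5,4],[0,0,-17.95]],[[-0.2,0.5,6],[0,0,-17.95]],[[-0.2,0.5,6],[0,0,-17.95]],[[-0.2,0.5,6],[0,0,-17.95]],[[-0.2,0.5,6],[0,0,-17.95]]], "jaw": 4}}

```text
clock: 18.97
position: [0.4601, 0.0275, 0.2145]
tcp_rot: [180.0, -0.1, 169.5]
wrist_force: [-0.0, -0.3, 0.3]
grip_width: 0.0396
gripper_force: 0.0
```

{"name": "apply_moves", "arguments": {"moves": [[[0,0,0],[0,0,-1.5]],[[0,0,0],[0,0,-1.5]],[[0,0,0],[0,0,-1.5]]]}}

```text
clock: 19.22
position: [0.4604, 0.0271, 0.2153]
tcp_rot: [180.0, -0.0, 176.4]
wrist_force: [-0.1, 0.1, -0.5]
grip_width: 0.0403
gripper_force: 0.0
```

```bash
cat > orange.py <<'E'
from h import *
im=shot('wrist')
h=cv2.cvtColor(im['frame'],cv2.COLOR_RGB2HSV); m=cv2.inRange(h,(5,150,110),(17,255,255))
n,l,st,ce=cv2.connectedComponentsWithStats(m)
for k in range(1,n):
    if st[k,4]>150:
        v=h[...,2][l==k]; t=(l==k)&(h[...,2]>np.percentile(v,40))
        p=np.argwhere(t)[:,::-1]; c=p.mean(0); print('blob',ce[k].round(1),st[k,4],onz(im,*ce[k],.140).round(4),'top',onz(im,*c,.144).round(4),np.percentile(v,[10,50,90]))
        W=np.array([onz(im,*q,.144)[:2] for q in p[::3]]); e,V=np.linalg.eigh(np.cov(W.T)); print('dir deg',np.degrees(np.arctan2(V[1,1],V[0,1])),'width',e**.5*12**.5)
s=status.sense();print(s['position'],s['tcp_rot'],s['wrist_force'],s['joints'][5])
E
python3 orange.py
```

```text
blob [89.9 45.4] 651 [ 0.3401 -0.081   0.14  ] top [ 0.341  -0.0799  0.144 ] [136. 176. 182.]
dir deg 153.47884427449122 width [0.00375958 0.04724384]
blob [252.7 197.1] 691 [0.4592 0.0251 0.14  ] top [0.4588 0.0255 0.144 ] [138. 210. 215.]
dir deg -178.10008097508478 width [0.01034735 0.03251747]
blob [469.9 212. ] 452 [0.484  0.2052 0.14  ] top [0.4824 0.2036 0.144 ] [128.1 199.  207. ]
dir deg -172.83058270572954 width [0.0060896  0.03522085]
[0.4603825  0.02694203 0.21532183] [ 1.79993479e+02 -3.83508092e-03  1.76410945e+02] [0.55313826 0.29171248 0.13179067] -92.32502729754303
```

{"name": "apply_moves", "arguments": {"moves": [[[0.1,-0.15,2],[0,0,0.7]],[[0.1,-0.15,4],[0,0,0.7]],[[0.1,-0.15,6],[0,0,0.7]],[[0.1,-0.15,7.4],[0,0,0.7]],[[0.1,-0.15,8],[0,0,0.7]],[[0.1,-0.15,8],[0,0,0.7]],[[0.1,-0.15,8],[0,0,0.7]]]}}

```text
clock: 19.85
position: [0.4595, 0.0249, 0.1357]
tcp_rot: [180.0, 0.0, 173.0]
wrist_force: [0.7, 0.8, 0.7]
grip_width: 0.0402
gripper_force: 0.0
```

{"name": "apply_moves", "arguments": {"moves": [[[0,0,0],[0,0,0]],[[0,0,0],[0,0,0]],[[0,0,0],[0,0,0]],[[0,0,0],[0,0,0]],[[0,0,0],[0,0,0]],[[0,0,0],[0,0,0]]], "jaw": 0.5, "force": 70}}

```text
clock: 20.35
position: [0.4601, 0.0248, 0.1363]
tcp_rot: [180.0, 0.1, 173.0]
wrist_force: [1.4, 1.2, 2.8]
grip_width: 0.0073
gripper_force: 69.2
```

{"name": "apply_moves", "arguments": {"moves": [[[0,0,0.3],[0,0,0]],[[0,0,0.6],[0,0,0]],[[0,0,0.9],[0,0,0]],[[0,0,1.2],[0,0,0]],[[0,0,1.5],[0,0,0]],[[0,0,1.7],[0,0,0]],[[0,0,1.7],[0,0,0]],[[0,0,1.7],[0,0,0]]]}}

```text
clock: 21.02
position: [0.461, 0.0247, 0.1261]
tcp_rot: [-180.0, 0.1, 173.0]
wrist_force: [-17.5, 1.8, 39.8]
grip_width: 0.0076
gripper_force: 73.8
```

{"name": "apply_moves", "arguments": {"moves": [[[0,0,0],[0,0,1.3]],[[0,0,0],[0,0,2.6]],[[0,0,0],[0,0,3.9]],[[0,0,0],[0,0,5.2]],[[0,0,0],[0,0,6.5]],[[0,0,0],[0,0,7.8]],[[0,0,0],[0,0,9.1]],[[0,0,0],[0,0,10.4]],[[0,0,0],[0,0,11.7]],[[0,0,0],[0,0,13]],[[0,0,0],[0,0,14.3]],[[0,0,0],[0,0,15.6]]]}}

```text
clock: 22.02
position: [0.4602, 0.0238, 0.1261]
tcp_rot: [-179.9, 0.2, 94.7]
wrist_force: [-21.4, -1.8, 41.9]
grip_width: 0.0077
gripper_force: 74.1
```

{"name": "apply_moves", "arguments": {"moves": [[[0,0,0],[0,0,1]],[[0,0,0],[0,0,2]],[[0,0,0],[0,0,2.7]],[[0,0,0],[0,0,2.7]],[[0,0,0],[0,0,2.7]]]}}

```text
clock: 22.43
position: [0.4599, 0.0238, 0.1261]
tcp_rot: [-179.9, 0.2, 81.5]
wrist_force: [-21.8, -0.7, 42.8]
grip_width: 0.0075
gripper_force: 74.2
```

Turned. Release and lift gently.

{"name": "apply_moves", "arguments": {"moves": [[[0,0,-0.6],[0,0,0]],[[0,0,-0.9],[0,0,0]],[[0,0,-0.9],[0,0,0]]]}}

```text
clock: 22.68
position: [0.4591, 0.0239, 0.1292]
tcp_rot: [-180.0, 0.1, 81.5]
wrist_force: [-5.0, -1.2, 9.2]
grip_width: 0.0074
gripper_force: 70.1
```

{"name": "apply_moves", "arguments": {"moves": [[[0,0,0],[0,0,0]],[[0,0,0],[0,0,0]],[[0,0,0],[0,0,0]],[[0,0,0],[0,0,0]],[[0,0,-2],[0,0,0]],[[0,0,-5],[0,0,0]],[[0,0,-8],[0,0,0]],[[0,0,-8],[0,0,-3]],[[0,0,-8],[0,0,-9]],[[0,0,-8],[0,0,-9]],[[0,0,-8],[0,0,-9]]], "jaw": 4}}

```text
clock: 23.6
position: [0.459, 0.0248, 0.2069]
tcp_rot: [-180.0, -0.0, 110.5]
wrist_force: [-1.0, 0.7, -0.5]
grip_width: 0.0401
gripper_force: 0.0
```

```bash
python3 - <<'E'
from h import *
print(shift([.4815,.2025,.215],[180,0,172.8]))
E
```

```text
(array([15.86,  8.33, -0.81]), array([-1.000e-02, -1.000e-02, -1.246e+01]))
```

{"name": "apply_moves", "arguments": {"moves": [[[15.9,8.3,0],[0,0,-12.5]],[[15.9,8.3,0],[0,0,-12.5]],[[15.9,8.3,0],[0,0,-12.5]],[[15.9,8.3,0],[0,0,-12.5]],[[15.9,8.3,0],[0,0,-12.5]],[[15.9,8.3,0],[0,0,-12.5]],[[15.9,8.3,0],[0,0,-12.5]],[[15.9,8.3,0],[0,0,-12.5]],[[15.9,8.3,0],[0,0,-12.5]],[[15.9,8.3,0],[0,0,-12.5]],[[15.9,8.3,0],[0,0,-12.5]],[[15.9,8.3,0],[0,0,-12.5]]]}}

```text
clock: 24.6
position: [0.4823, 0.2025, 0.2069]
tcp_rot: [-180.0, -0.0, 172.5]
wrist_force: [0.3, 0.7, 0.9]
grip_width: 0.0401
gripper_force: 0.0
```

```bash
python3 orange.py; python3 - <<'E'
from h import *
shot('wrist','w8.png')
print(shift([.4820,.2025,.136],[180,0,172.8]))
E
```

```text
blob [256.5 201.4] 795 [0.4819 0.2034 0.14  ] top [0.4823 0.204  0.144 ] [135. 222. 228.]
dir deg -173.58110702213818 width [0.01035246 0.03334641]
blob [ 39.2 198.5] 849 [0.4573 0.0331 0.14  ] top [0.4575 0.0318 0.144 ] [119. 197. 222.]
dir deg 83.86478084559003 width [0.01212694 0.03367524]
[0.48232539 0.20251303 0.20700557] [-1.79987345e+02 -2.42186506e-02  1.72540272e+02] [0.40848213 0.17233808 1.03920357] -67.91703503556818
(array([ 0.03, -0.01,  7.11]), array([-0.  , -0.  , -0.05]))
```

View pics/w8.png

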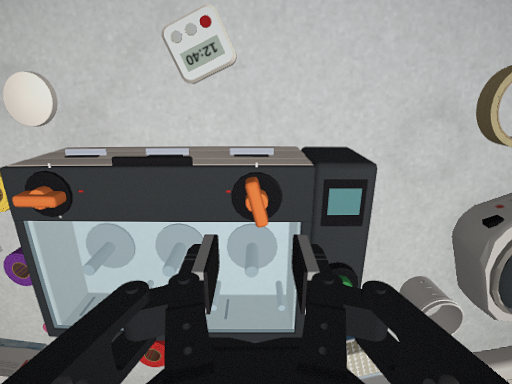

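{"name": "apply_moves", "arguments": {"moves": [[[0,0,2],[0,0,0]],[[0,0,4],[0,0,0]],[[0,0,6],[0,0,0]],[[0,0,7.1],[0,0,0]],[[0,0,7.1],[0,0,0]],[[0,0,7.1],[0,0,0]]]}}

```text
clock: 25.2
position: [0.4822, 0.2025, 0.136]
tcp_rot: [-180.0, -0.1, 172.6]
wrist_force: [0.7, 0.1, 0.6]
grip_width: 0.0398
gripper_force: 0.0
```

{"name": "apply_moves", "arguments": {"moves": [[[0,0,0],[0,0,0]],[[0,0,0],[0,0,0]],[[0,0,0],[0,0,0]],[[0,0,0],[0,0,0]],[[0,0,0],[0,0,0]],[[0,0,0],[0,0,0]]], "jaw": 0.5, "force": 70}}

```text
clock: 25.7
position: [0.4837, 0.2032, 0.1377]
tcp_rot: [179.9, 0.2, 172.6]
wrist_force: [3.9, 1.6, 2.5]
grip_width: 0.0068
gripper_force: 68.5
```

{"name": "apply_moves", "arguments": {"moves": [[[0,0,0.3],[0,0,0]],[[0,0,0.6],[0,0,0]],[[0,0,0.9],[0,0,0]],[[0,0,1.2],[0,0,0]],[[0,0,1.5],[0,0,0]],[[0,0,1.7],[0,0,0]],[[0,0,1.7],[0,0,0]],[[0,0,1.7],[0,0,0]]]}}

```text
clock: 26.37
position: [0.4846, 0.2035, 0.1276]
tcp_rot: [179.9, 0.2, 172.7]
wrist_force: [-13.5, -1.8, 37.2]
grip_width: 0.0072
gripper_force: 72.9
```

Pushed 10 mm; turning now.

{"name": "apply_moves", "arguments": {"moves": [[[0,0,0],[0,0,1.3]],[[0,0,0],[0,0,2.6]],[[0,0,0],[0,0,3.9]],[[0,0,0],[0,0,5.2]],[[0,0,0],[0,0,6.5]],[[0,0,0],[0,0,7.8]],[[0,0,0],[0,0,9.1]],[[0,0,0],[0,0,10.4]],[[0,0,0],[0,0,11.7]],[[0,0,0],[0,0,13]],[[0,0,0],[0,0,14.3]],[[0,0,0],[0,0,15.6]]]}}

```text
clock: 27.37
position: [0.4836, 0.2024, 0.1275]
tcp_rot: [180.0, 0.1, 94.4]
wrist_force: [-17.9, -5.8, 40.5]
grip_width: 0.0073
gripper_force: 73.3
```

{"name": "apply_moves", "arguments": {"moves": [[[0,0,0],[0,0,1]],[[0,0,0],[0,0,2]],[[0,0,0],[0,0,2.7]],[[0,0,0],[0,0,2.7]],[[0,0,-0.6],[0,0,2.7]],[[0,0,-0.9],[0,0,2.7]],[[0,0,-0.9],[0,0,2.7]]]}}

```text
clock: 27.95
position: [0.4824, 0.2022, 0.1305]
tcp_rot: [180.0, 0.1, 81.2]
wrist_force: [-2.6, -1.8, 10.2]
grip_width: 0.0069
gripper_force: 69.5
```

{"name": "apply_moves", "arguments": {"moves": [[[0,0,0],[0,0,0]],[[0,0,0],[0,0,0]],[[0,0,0],[0,0,0]],[[0,0,0],[0,0,0]],[[0,0,-2],[0,0,0]],[[0,0,-5],[0,0,0]],[[0,0,-8],[0,0,0]],[[0,0,-10],[0,0,0]],[[0,0,-10],[0,0,0]]], "jaw": 4}}

```text
clock: 28.7
position: [0.4848, 0.2032, 0.2337]
tcp_rot: [179.6, -0.2, 81.1]
wrist_force: [0.4, 0.4, 0.7]
grip_width: 0.0402
gripper_force: 0.0
```

```bash
python3 orange.py; python3 - <<'E'
from h import *
im=shot('wrist','w9.png')
h=cv2.cvtColor(im['frame'],cv2.COLOR_RGB2HSV); m=cv2.inRange(h,(45,120,50),(80,255,255))
n,l,st,ce=cv2.connectedComponentsWithStats(m)
for k in range(1,n):
    if st[k,4]>60: print(ce[k],st[k],onz(im,*ce[k],.118))
t=shot('top'); h=cv2.cvtColor(t['frame'],cv2.COLOR_RGB2HSV); m=cv2.inRange(h,(45,120,50),(80,255,255))
n,l,st,ce=cv2.connectedComponentsWithStats(m)
for k in range(1,n):
    if st[k,4]>20: print(ce[k],st[k],onz(t,*ce[k],.118))
E
```

```text
blob [251.5 188.9] 613 [0.484  0.2065 0.14  ] top [0.4836 0.2067 0.144 ] [157. 228. 234.]
dir deg 82.59019896754803 width [0.00959269 0.03304599]
blob [255.9 335.4] 164 [0.463  0.0479 0.14  ] top [0.4632 0.0512 0.144 ] [123. 160. 229.]
dir deg 86.55982976019095 width [0.00749922 0.01938245]
[0.48370349 0.20289779 0.23087446] [ 1.79753232e+02 -9.67828957e-02  8.11371481e+01] [-0.94178516 -0.57720264  0.32551959] 23.493246482742272
[365.22773723  90.28321168] [350  76  31  30 685] [0.58969432 0.27109631 0.118     ]
```

View pics/w9.png

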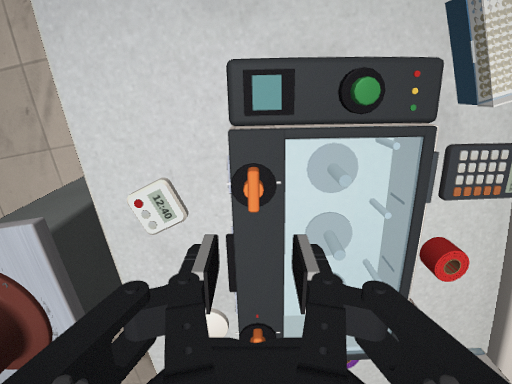

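```bash
python3 - <<'E'
from h import *
print(shift([.5893,.2705,.16],[180,0,81.1]))
E
```

```text
(array([8.39, 9.58, 6.67]), array([-0.02,  0.01,  0.01]))
```

{"name": "apply_moves", "arguments": {"moves": [[[4,4,0],[0,0,0]],[[8.4,9.6,0],[0,0,0]],[[8.4,9.6,0],[0,0,0]],[[8.4,9.6,2],[0,0,0]],[[8.4,9.6,4],[0,0,0]],[[8.4,9.6,6],[0,0,0]],[[8.4,9.6,6],[0,0,0]],[[8.4,9.6,6],[0,0,0]],[[8.4,9.6,6],[0,0,0]]], "jaw": 0}}

```text
clock: 29.6
position: [0.59, 0.2707, 0.168]
tcp_rot: [-180.0, 0.0, 81.1]
wrist_force: [0.9, 0.8, 1.3]
grip_width: -0.0003
gripper_force: 0.0
```

```bash
python3 - <<'E'
from h import *
print(status.sense()['position'],shift([.5895,.2705,.118],[180,0,81.1]))
E
```

```text
[0.58995194 0.27069257 0.16804823] (array([-0.02, -0.04,  5.  ]), array([-0.01,  0.  ,  0.01]))
```

{"name": "apply_moves", "arguments": {"moves": [[[0,0,2],[0,0,0]],[[0,0,4],[0,0,0]],[[0,0,4.8],[0,0,0]],[[0,0,5.2],[0,0,0]],[[0,0,5.6],[0,0,0]],[[0,0,5.9],[0,0,0]],[[0,0,6.2],[0,0,0]],[[0,0,6.2],[0,0,0]],[[0,0,6.2],[0,0,0]]]}}

```text
clock: 30.35
position: [0.591, 0.2711, 0.1118]
tcp_rot: [179.9, -0.0, 81.2]
wrist_force: [-9.9, -4.0, 16.5]
grip_width: -0.0
gripper_force: 8.6
```

{"name": "apply_moves", "arguments": {"moves": [[[0,0,-1],[0,0,0]],[[0,0,-3],[0,0,0]],[[0,0,-6],[0,0,0]],[[0,0,-10],[0,0,0]],[[0,0,-14],[0,0,0]],[[0,0,-18],[0,0,0]],[[0,-8,-20],[0,0,0]],[[0,-14,-20],[0,0,0]],[[0,-14,-20],[0,0,0]],[[0,-14,-20],[0,0,0]],[[0,-14,-20],[0,0,0]]]}}

```text
clock: 31.27
position: [0.4498, 0.2935, 0.3091]
tcp_rot: [179.8, -0.2, 81.3]
wrist_force: [0.0, 0.1, 0.6]
grip_width: -0.0002
gripper_force: 0.0
```

```bash
python3 - <<'E'
from h import *
im=shot('side','s9.png'); shot('wrist','w10.png')
a=cv2.imread('pics/s9.png')[80:350,130:350]; b=cv2.resize(cv2.imread('pics/w10.png'),(360,270))
cv2.imwrite('pics/f.png',cv2.resize(np.hstack([a,b]),(796,370)))
E
```

```text
(no output)
```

View pics/f.png

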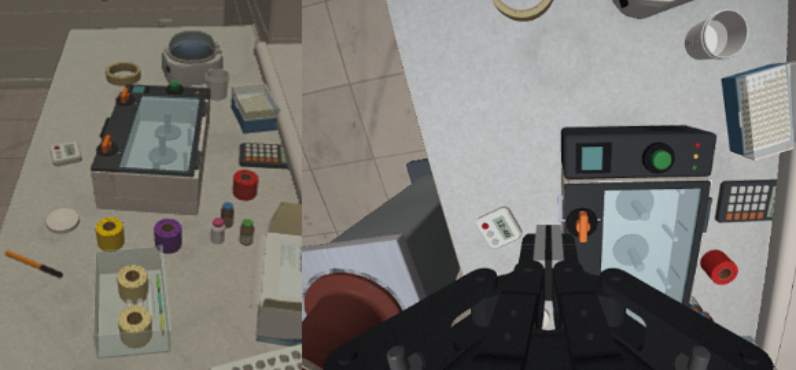

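```bash
python3 -c "
from cell import ctrl
print(ctrl.close_job())"
```

```text
the job is handed in; nothing more can be done
None
```

I handed the job in at about 31 s; the judge returned no result. Both rolls present are in the tub (the left-hand spindle was empty), the cover is shut, both studs were pushed in and turned to locked, the reset button was then pressed to its stop, and all vials are still standing.

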